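# Find the concealed hatch release on a beacon tester

### The job

Open the sliding blue hatch of the grey radio tester. Its release is a button concealed somewhere along the black strip on the tester's top: feel along the strip with the closed fingertips until a spot gives way, press that spot in until the hatch starts to slide open, then let go, move clear and see it stand fully open before you finish. Use no brute force (never push harder than a firm thumb, 60 N), and leave the loose beacons, the booklets and the screwdriver where they are.

Things in the scene. Friction and masses are not known exactly. Their poses are not given: they have to be found in the camera images.
- tester: Flat grey metal box, fixed, 260 mm (x) by 400 mm (y) by 90 mm tall, turned up to 17 degrees. Origin: centre of its underside, on the table; x runs from the strip side (nearer the robot) to the hatch side, z up. From above: black strip in a slot along y, behind it (+x) the blue hatch, a display at the -y end, a loose beacon on the +x +y corner.
- strip_centre (a point): Centre of the visible black strip, on its hard surface, 88 mm above the table (2 mm below the grey top); tester axes; at x = -70 mm of the tester. Strip seen: 60 mm (x) by 170 mm (y). All of it is rigid except the concealed button, which is centred across it and whose centre lies anywhere up to 55 mm either way from this point along y: not reported, to be felt.
- release (a joint): How far the concealed button is pressed, m: 0 at rest, 0.009 at its stop; frees the catch between 0.004 and 0.006: press well in. A black plate 58 mm (tester x) by 48 mm (y), face 2 mm below the strip's surface (86 mm above the table), moves straight down, gives at about 2.5 N, about 5 N at the stop, springs back. A fingertip overlapping its edge is stopped by the rigid strip.
- hatch (a joint): How far the blue hatch has slid open, m: 0 shut and latched, 0.055 fully open. Once the catch is freed, a damped spring slides it along tester +x under the grey rear part, fully open in about 1 s, and it stays open. Keep the button down for half a second to let it get away.
- hatch_centre (a point): Centre of the blue hatch's upper face (70 mm in tester x by 168 mm in tester y), 3 mm below the grey top; moves with the hatch.
- beacon_a: Loose orange radio beacon, a bystander: 93 mm across, white neck, black aerial with a white tip, 147 mm tall; origin under its centre. Stands to the right of the tester.
- beacon_b: Same kind of loose beacon, also to the right of the tester.
- beacon_c: Same kind of loose beacon, standing on the tester's top (origin 90 mm above the table) near its far left corner, at about x = +80 mm, y = +145 mm of the tester.
- booklets: Loose stack of white and blue booklets, 150 x 106 x 54 mm, left of the tester; origin under its centre. Bystander.
- driver: Loose screwdriver lying at the right, near the robot. Bystander.

How it is judged:
On the way:
1. the concealed button is pressed in by at least 3 mm while the hatch is still at most partly open (value of joint release above 0.003 m and value of joint hatch below 0.04 m), for 0.05 s.
At the end, for the whole second after the job is handed in: The hatch stands open by more than 50 mm of its 55 mm and at rest, the button has sprung back to within 2 mm, and the loose beacons, booklets and screwdriver are each within 20 mm of where they began (value of joint hatch above 0.05 m and value of joint release below 0.002 m and velocity of joint hatch below 0.01 m/s and distance of each of beacon_a, beacon_b, beacon_c, booklets, driver from where it was at the start of the episode below 0.02 m); the robot touches nothing.
It fails at once if the robot pushes on anything with more than 60 N (contact force between any of the fingers, the arm and anything else above 60 N).
It fails at once if a loose bystander is moved by more than 20 mm, lifted or knocked over (distance of any of beacon_a, beacon_b, beacon_c, booklets, driver from where it was at the start of the episode above 0.02 m or angle between any of beacon_a, beacon_b, beacon_c, booklets's own z axis and vertical above 0.5 rad).
It also fails if it takes over 64 s, if anything falls off the work surface, if the arm or the gripper's body presses on something with over 40 N, if the wrist force passes 120 N, or if a joint passes its speed limit or range.

### The arm

A 7-joint arm with a two-finger parallel gripper is mounted at the origin on the work surface. World frame = base frame: x ahead of the robot, y to its left, z up, the work surface at z = 0. Lengths are in m, angles in rad, forces in N, time in s.
With the tool pointing down it reaches from about 0.425 to 1.025 m from the base axis. Payload 3.6 kg.
Tool frame: the origin (TCP) lies at the centre of the arm's flange, where the gripper is bolted on; the fingertips stand 173 mm ahead of it and the grasp point (between the pads) lies 155 mm ahead of it (tip_reach is the distance from the TCP to the fingertips, in m); x points along the fingers, z is the direction in which the jaws open and shut, and the axes are right-handed (so a half turn about x gives the same grasp; the last joint's range is limited). The gripper opens to 85 mm and grips with 20 to 120 N. Pads are 22 mm wide; open, the fingers measure 114 mm over their backs; the gripper's body (76 mm by 85 mm) begins 54 mm behind the grasp point. The pads swing forward as they close: fully open they stand 13 mm farther back than shut.
Start: joints at [1.208, 0.591, 0.048, 1.609, -0.033, 0.943, -0.034], TCP at [0.193, -0.699, 0.405] pointing down, gripper open.
Joint ranges: [-2.69, 2.69], [-0.47, 2.24], [-1.27, 1.36], [0.19, 2.51], [-1.53, 4.68], [0.08, 2.07], [-3.09, 3.09]. Speed limits (rad/s): [2.57, 2.57, 3.14, 3.14, 3.14, 3.14, 3.14].

### API

Orientations are given as a rotation vector (axis times angle).
In Python, from station import read_state, get_image, camera_model, finish_job, tip_reach gives the robot as it stands.
- The arm moves only by the tool apply_moves, never from a script. Its argument "targets" is a list of rows, each a list of 3 entries, a list of its own where there are three numbers: the finger opening in cm, from 0 to 8.54, then the shift along the tool's x, y, z in cm, then the turn, a rotation vector about the tool's x, y, z in degrees. In form: [[jaw, [x, y, z], [wx, wy, wz]], ...]. A call has 1 to 12 rows; each row shifts and turns the commanded pose from where the row before left it, along the tool's axes as they then stand; what a row does not reach is not made up. A row lasts 1/8 s, in which the tool goes at most 62.5 mm and 10.7 degrees, less where a joint would pass 70% of its speed; a pose out of reach is approached as far as the arm can. A call is refused whole if a number of a shift passes 6.25 or a number of a turn 10.7, either way. A call with a gripper value outside its range is refused whole. The fingers move at their own pace and stop on an object; the grip force is fixed at half the most. Time passes only in rows, so rows that do not move let the fingers close. It gives the time, the measured TCP pose, the force and the opening at its end, in the units of the state.
- read_state(): the state, without advancing time (a new reading comes with each control period).
- get_image(name): name is "scene" or "top" or "wrist"; returns the picture (400x640x3 uint8, red, green, blue); there is no depth.
- camera_model(name): a dict with "fx", "fy", "cx", "cy" (pixels), "eye" and "rotation" of the camera in the world; the wrist camera has in their place "mount" (4x4, takes a point from camera to tool coordinates, whose origin is the TCP and whose axes are the tool frame's). Camera axes: x right, y down, z forward; pixel columns grow to the right and rows downward; lengths in m; the calibration is good to about 2 mm. A picture is of the moment at which its call begins: read the wrist's pose just before it. camera_model takes no time and is no camera call.
- finish_job(): hands the job in, once; it reports no verdict.
The state is a dict: "t": time; "q": joint angles; "qvel": joint speeds; "effort": joint torques, N m; "position": TCP position; "ee_rot": TCP orientation; "wrist_force": force on the tool from outside, world axes, zero at the start; "torque": the same for the moment, N m; "opening": finger opening in m.
Only numpy, scipy, OpenCV 4.12 (cv2) and the standard library are available. Lean on these libraries where they do the work, as an engineer would, in place of code of your own. Each camera call takes 0.05 s, during which the arm holds its last target. There are 200 camera calls.

## Working session

There is one attempt and no reset: what is moved stays moved. The work goes in short steps, Python scripts to look and compute and a tool call to move; the robot and the scene stay as the last step left them, time stands still between calls to the robot, and variables do not carry over. Pictures are saved under pics/ and viewed, on a budget of 10 in all, crops included, one or two more only if the job needs it, and the job is handed in when it is done.

Besides the shell and the picture viewer there is one more tool, called after ">>>" as name(argument=value, ...) on one line, values as JSON. apply_moves: Moves the arm, as the interface text tells. Its arguments: {"type":"object","properties":{"targets":{"type":"array"}},"required":["targets"]}

```bash
mkdir -p pics; python3 - <<'E'
from station import *
import cv2
print(read_state(), tip_reach if not callable(tip_reach) else tip_reach())
for n in("top","scene"):
    cv2.imwrite(f"pics/{n}1.png",get_image(n)[...,::-1]); print(camera_model(n))
print(camera_model("wrist"))
E
```

```text
{'t': 0.0, 'q': array([ 1.20847041,  0.59213517,  0.04829553,  1.60983484, -0.03329358,
        0.94270782, -0.03369151]), 'qvel': array([-1.94727359e-05,  2.02310461e-03,  2.53570241e-04, -3.40392528e-05,
        3.33245261e-05, -1.58301181e-04,  1.01408301e-03]), 'effort': array([-5.55388888e-04, -5.48693526e+01,  1.54616453e+00, -1.98124963e+01,
        9.42854880e-03,  8.76749080e-03, -1.80035579e-05]), 'position': array([ 0.19247175, -0.69852688,  0.40352414]), 'ee_rot': array([ 1.0101884 ,  1.32643722, -1.00806541]), 'wrist_force': array([-0.69916113,  0.00460008, -0.48753343]), 'torque': array([-0.03687574, -0.03829709, -0.00897164]), 'opening': 0.08542678710553685} 0.1734
{'fx': 402.3179475288745, 'fy': 402.3179475288745, 'cx': 319.67494569555, 'cy': 200.70388236211497, 'eye': array([ 0.33147858, -0.00792303,  1.09802209]), 'rotation': array([-2.12753596,  2.15920444, -0.14310002])}
{'fx': 381.87802552396624, 'fy': 381.87802552396624, 'cx': 309.36310878917504, 'cy': 198.94223903522217, 'eye': array([ 1.26130308, -0.01062867,  0.77340014]), 'rotation': array([-1.73100381, -1.68645881,  0.75817287])}
{'fx': 316.1842937846503, 'fy': 316.1842937846503, 'cx': 319.95268598285946, 'cy': 199.70366484588786, 'mount': array([[-5.43997126e-04, -2.95611594e-01,  9.55308060e-01,
         2.97754376e-02],
       [ 2.32389608e-04, -9.55308213e-01, -2.95611509e-01,
         7.62811100e-02],
       [ 9.99999825e-01,  6.11918546e-05,  5.88381985e-04,
         3.81096843e-04],
       [ 0.00000000e+00,  0.00000000e+00,  0.00000000e+00,
         1.00000000e+00]])}
```

View pics/top1.png

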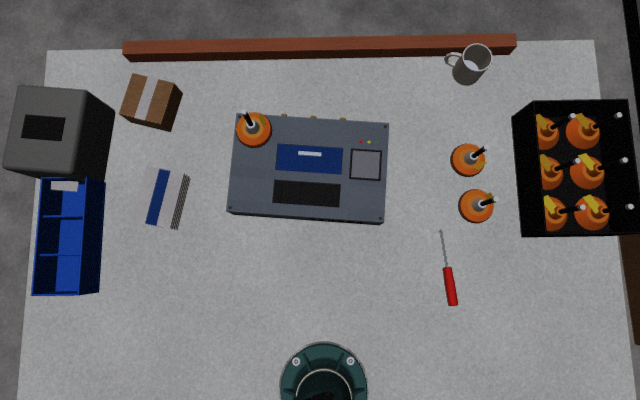

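View pics/scene1.png

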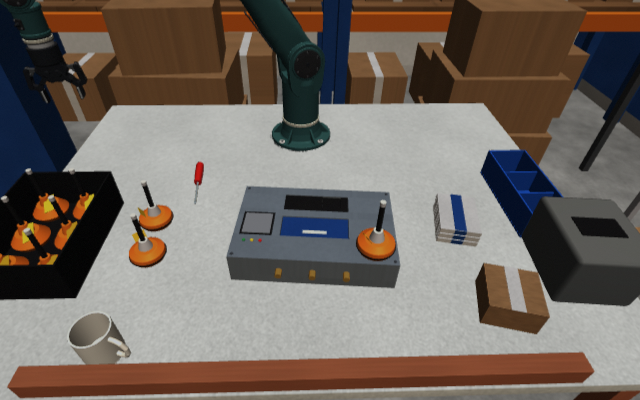

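The top view shows the strip at about (273–341, 180–207), the hatch at (276–343, 145–173), and a beacon on the tester at (253,128). I'll enlarge it to read the corners.

```bash
python3 - <<'E'
import cv2
a=cv2.imread("pics/top1.png")[100:230,220:400]
cv2.imwrite("pics/crop.png",cv2.resize(a,None,fx=4,fy=4,interpolation=cv2.INTER_CUBIC))
E
```

```text
(no output)
```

View pics/crop.png

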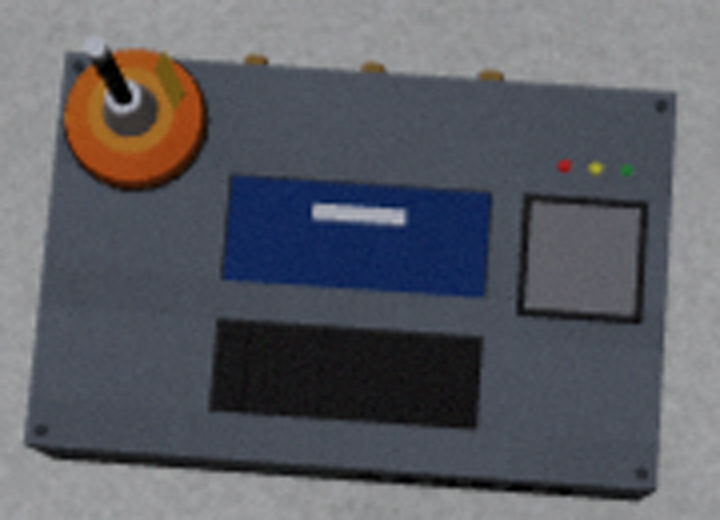

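```bash
cat > h.py <<'E'
import numpy as np
from station import *
from scipy.spatial.transform import Rotation as R
def back(n,px,z):
    m=camera_model(n); d=R.from_rotvec(m["rotation"]).apply([(px[0]-m["cx"])/m["fx"],(px[1]-m["cy"])/m["fy"],1])
    return m["eye"]+d*(z-m["eye"][2])/d[2]
E
python3 - <<'E'
from h import *
c=[back("top",(220+(u-1.5)/4,100+(v-1.5)/4),.088) for u,v in[(217,320),(482,338),(476,428),(210,411)]]
h=[back("top",(220+u/4,100+v/4),.087) for u,v in[(230,175),(491,192),(485,297),(222,280)]]
b=back("top",(220+130/4,100+120/4),.11)
n=np.linalg.norm
print(np.round(c,4),"\nsizes",n(c[0]-c[1]),n(c[1]-c[2]),n(h[0]-h[1]))
C=np.mean(c,0);H=np.mean(h,0)
y=(c[0]-c[1])+(c[3]-c[2])+(h[0]-h[1])+(h[3]-h[2]);yaw=np.arctan2(-y[0],y[1])
print("strip",C,"hatch",H,"yaw",np.degrees(yaw),"H-C",n(H-C),np.degrees(np.arctan2(*(H-C)[[1,0]])),"beacon",b)
s=read_state();M=R.from_rotvec(s["ee_rot"]).as_matrix();print(M.round(3),"z yaw",np.degrees(np.arctan2(M[1,2],M[0,2])))
yd=np.array([-np.sin(yaw),np.cos(yaw),0]);print("yd",yd)
# move-in tool coords to above strip, keeping tool orientation
print("shift tool",M.T@(C-s["position"]))
E
```

```text
[[ 0.5325  0.1166  0.088 ]
 [ 0.5181 -0.0526  0.088 ]
 [ 0.4604 -0.0476  0.088 ]
 [ 0.4738  0.1209  0.088 ]] 
sizes 0.1697555645282564 0.0579855837428878 0.1694940528777067
strip [0.49622744 0.03432895 0.088     ] hatch [0.58557384 0.02563941 0.087     ] yaw -4.735071050694055 H-C 0.08977353745781655 -5.554927706232649 beacon [0.65783239 0.16867725 0.11      ]
[[-0.001  0.964  0.266]
 [ 0.002  0.266 -0.964]
 [-1.    -0.    -0.002]] z yaw -74.59317303575926
yd [0.08254854 0.99658705 0.        ]
shift tool [ 0.31685256  0.48757657 -0.62524279]
```

Measured sizes are 170 × 58 mm for the strip, and 90 mm (about 88 expected) between strip and hatch, so the measurement holds. I'll travel over at the present height, which clears the standing beacons by about 80 mm, and close the fingers on the way.

>>> apply_moves(targets=[[0, [0, 1.7, -2.2], [0, 0, 0]], [0, [0, 3.4, -4.4], [0, 0, 0]], [0, [0, 3.4, -4.4], [0, 0, 0]], [0, [0, 3.4, -4.4], [0, 0, 0]], [0, [0, 3.4, -4.4], [0, 0, 0]], [0, [0, 3.4, -4.4], [0, 0, 0]], [0, [0, 3.4, -4.4], [0, 0, 0]], [0, [0, 3.4, -4.4], [0, 0, 0]], [0, [0, 3.4, -4.4], [0, 0, 0]], [0, [0, 3.4, -4.4], [0, 0, 0]], [0, [0, 3.4, -4.4], [0, 0, 0]], [0, [0, 3.4, -4.4], [0, 0, 0]]])

```text
t: 1.6
position: [0.4354, -0.1056, 0.4047]
ee_rot: [1.009, 1.324, -1.009]
wrist_force: [1.0, -1.1, 1.1]
opening: 0.0002
```

>>> apply_moves(targets=[[0, [0, 3.4, -4.4], [0, 0, 0]], [0, [0, 3.4, -4.4], [0, 0, 0]], [0, [0, 2.5, -3], [0, 0, 0]], [0, [0, 0, 0], [-10, 0, 0]], [0, [0, 0, 0], [-10, 0, 0]], [0, [0, 0, 0], [-10, 0, 0]], [0, [0, 0, 0], [-10, 0, 0]], [0, [0, 0, 0], [-10, 0, 0]], [0, [0, 0, 0], [-10, 0, 0]], [0, [0, 0, 0], [-10, 0, 0]], [0, [0, 0, 0], [0, 0, 0]]])

```text
t: 2.98
position: [0.4932, 0.0309, 0.4044]
ee_rot: [0.065, 1.571, -0.065]
wrist_force: [-0.5, 0.2, 0.1]
opening: -0.0
```

```bash
cat > st.py <<'E'
from h import *
C=np.array([.4962,.0343,.088]);yaw=np.radians(-4.9)
T=R.from_euler("z",yaw).as_matrix()
s=read_state();M=R.from_rotvec(s["ee_rot"]).as_matrix()
tip=s["position"]+M[:,0]*.1734
print("t",s["t"],"q",s["q"].round(2),"tip",tip.round(4),"tip in strip axes mm",(T.T@(tip-C)*1e3).round(1),"to centre tool cm",(M.T@(C-tip)*100).round(2))
print("zyaw",np.degrees(np.arctan2(M[1,2],M[0,2])).round(2),"tilt",np.degrees(np.arccos(-M[2,0])).round(2),"ydir tool",(M.T@T[:,1]).round(3),"F",s["wrist_force"].round(2),"op",s["opening"])
E
python3 st.py
```

```text
t 2.975 q [ 0.21  0.33 -0.45  2.1   0.21  0.75 -0.46] tip [0.4931 0.031  0.231 ] tip in strip axes mm [ -2.8  -3.6 143. ] to centre tool cm [14.3   0.36  0.3 ]
zyaw -4.73 tilt 0.05 ydir tool [0.    1.    0.003] F [-0.53  0.24  0.12] op -4.5652366006608065e-06
```

>>> apply_moves(targets=[[0, [2, 2.1, 0.3], [0, 0, 0]], [0, [4, 2.1, 0], [0, 0, 0]], [0, [4, 0, 0], [0, 0, 0]], [0, [2.5, 0, 0], [0, 0, 0]], [0, [0.7, 0, 0], [0, 0, 0]], [0, [0.3, 0, 0], [0, 0, 0]], [0, [0.3, 0, 0], [0, 0, 0]], [0, [0.2, 0, 0], [0, 0, 0]], [0, [0.2, 0, 0], [0, 0, 0]], [0, [0.1, 0, 0], [0, 0, 0]], [0, [0, 0, 0], [0, 0, 0]]])

```text
t: 4.35
position: [0.4998, 0.0728, 0.2617]
ee_rot: [0.063, 1.57, -0.063]
wrist_force: [-0.5, -0.5, -0.6]
opening: 0.0003
```

```bash
python3 st.py
```

```text
t 4.35 q [ 0.    0.57 -0.32  2.19  0.4   0.44 -0.72] tip [0.4998 0.0728 0.0883] tip in strip axes mm [ 0.3 38.6  0.3] to centre tool cm [ 0.03 -3.86 -0.05]
zyaw -4.6 tilt 0.0 ydir tool [-0.     1.     0.005] F [-0.49 -0.48 -0.56] op 0.0002538956919763033
```

Right at the surface with no force yet; now 1 mm steps down.

>>> apply_moves(targets=[[0, [0.1, 0, 0], [0, 0, 0]], [0, [0.1, 0, 0], [0, 0, 0]], [0, [0, 0, 0], [0, 0, 0]]])

```text
t: 4.72
position: [0.4998, 0.0728, 0.2596]
ee_rot: [0.063, 1.57, -0.063]
wrist_force: [0.1, -0.4, -0.0]
opening: 0.0
```

>>> apply_moves(targets=[[0, [0.1, 0, 0], [0, 0, 0]], [0, [0, 0, 0], [0, 0, 0]]])

```text
t: 4.97
position: [0.4998, 0.0728, 0.2588]
ee_rot: [0.063, 1.57, -0.063]
wrist_force: [0.1, -0.5, 2.0]
opening: 0.0005
```

>>> apply_moves(targets=[[0, [0.1, 0, 0], [0, 0, 0]], [0, [0, 0, 0], [0, 0, 0]]])

```text
t: 5.22
position: [0.4998, 0.0728, 0.2577]
ee_rot: [0.063, 1.57, -0.063]
wrist_force: [-0.8, -1.1, 3.3]
opening: -0.0002
```

The tip is 3.7 mm below the strip surface at only about 3 N, so this is the yielding spot. Pressing on.

>>> apply_moves(targets=[[0, [0.1, 0, 0], [0, 0, 0]], [0, [0.1, 0, 0], [0, 0, 0]], [0, [0, 0, 0], [0, 0, 0]]])

```text
t: 5.6
position: [0.4998, 0.0728, 0.2556]
ee_rot: [0.063, 1.57, -0.063]
wrist_force: [-1.2, -0.9, 2.9]
opening: 0.0001
```

>>> apply_moves(targets=[[0, [0.15, 0, 0], [0, 0, 0]], [0, [0.15, 0, 0], [0, 0, 0]], [0, [0.1, 0, 0], [0, 0, 0]], [0, [0, 0, 0], [0, 0, 0]], [0, [0, 0, 0], [0, 0, 0]], [0, [0, 0, 0], [0, 0, 0]], [0, [0, 0, 0], [0, 0, 0]], [0, [0, 0, 0], [0, 0, 0]], [0, [0, 0, 0], [0, 0, 0]]])

```text
t: 6.72
position: [0.4998, 0.0728, 0.2517]
ee_rot: [0.063, 1.57, -0.063]
wrist_force: [-0.8, 0.6, 4.2]
opening: -0.0003
```

```bash
python3 st.py; python3 - <<'E'
from h import *
import cv2
cv2.imwrite("pics/press.png",cv2.resize(get_image("scene")[150:300,200:430,::-1],None,fx=3,fy=3,interpolation=cv2.INTER_CUBIC))
E
```

```text
t 6.725 q [-0.01  0.58 -0.3   2.19  0.42  0.42 -0.73] tip [0.4998 0.0728 0.0783] tip in strip axes mm [ 0.3 38.7 -9.7] to centre tool cm [-0.97 -3.87 -0.05]
zyaw -4.6 tilt 0.0 ydir tool [0.    1.    0.005] F [-0.81  0.57  4.19] op -0.0003453612502635048
```

View pics/press.png

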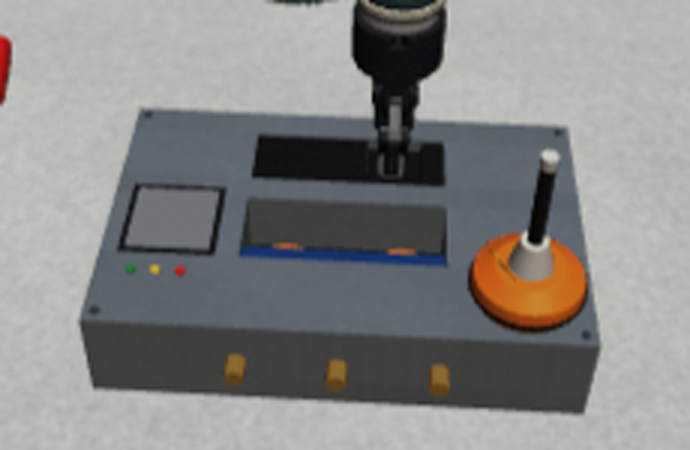

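The crop shows the fingertips at (390,165) in the depressed button. The hatch has slid almost fully under the rear, with only a thin blue edge left at row 253. Now I'll let go, straight up and clear.

>>> apply_moves(targets=[[0, [-0.5, 0, 0], [0, 0, 0]], [0, [-2, 0, 0], [0, 0, 0]], [0, [-4, 0, 0], [0, 0, 0]], [0, [-4, 0, 0], [0, 0, 0]], [0, [-4, 0, 0], [0, 0, 0]], [0, [-2, 0, 0], [0, 0, 0]], [0, [0, -4, 0], [0, 0, 0]], [0, [0, -5, 0], [0, 0, 0]], [0, [0, -5, 0], [0, 0, 0]], [0, [0, -4, 0], [0, 0, 0]], [0, [0, 0, 0], [0, 0, 0]], [0, [0, 0, 0], [0, 0, 0]]])

```text
t: 8.28
position: [0.4852, -0.1062, 0.4166]
ee_rot: [0.063, 1.57, -0.062]
wrist_force: [0.2, 0.1, 0.3]
opening: -0.0
```

```bash
python3 - <<'E'
from h import *
import cv2
s=read_state();print(s["t"],s["wrist_force"].round(2),np.abs(s["qvel"]).max())
a=get_image("top");b=get_image("scene")
im=np.vstack([cv2.resize(a[100:240,140:500],(720,280)),cv2.resize(b[140:300,100:500],(720,288))])
cv2.imwrite("pics/end.png",im[...,::-1])
E
```

```text
8.275 [0.23 0.14 0.29] 0.02263359196271684
```

View pics/end.png

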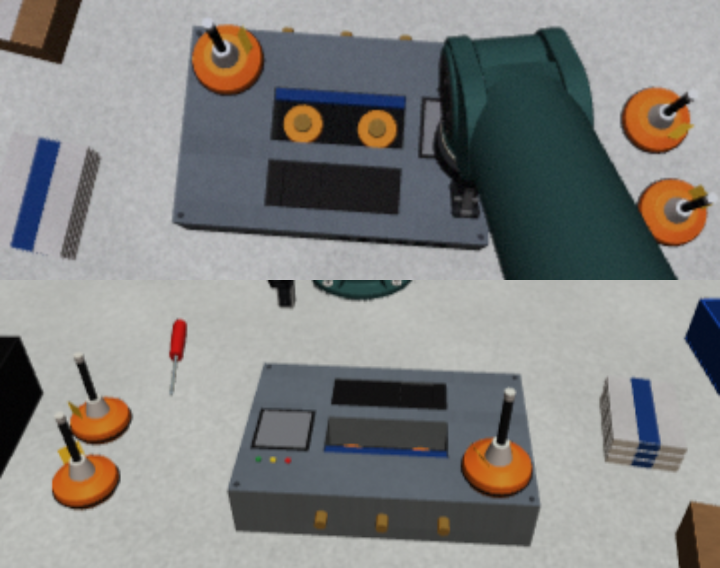

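The top half shows the hatch retracted to a thin blue band at rows 89–107. Everything else appears in its place and the arm is clear. I'll measure the remaining blue width against the 15 mm expected, twice to check it is at rest.

```bash
python3 - <<'E'
from h import *
import cv2
def blue(a):
    a=a[130:185,270:350].astype(int)
    w=np.clip((a[...,2]-a[...,0]-25)/40.,0,1)
    col=w[:,12:70]; return w.sum(),col.sum(0).mean()
a0=cv2.imread("pics/top1.png")[...,::-1]
r=[blue(x) for x in (a0,get_image("top"),get_image("top"),get_image("top"))]
print(r,[70*(1-x[0]/r[0][0]) for x in r])
def edges(a):
    # profile along a column (u=330, clear of white label)
    return [tuple(a[v,330]) for v in range(140,178)]
b=get_image("top")
for v in range(138,180): print(v,a0[v,330],b[v,330])
E
```

```text
[(np.float64(1581.4499999999998), np.float64(24.28879310344827)), (np.float64(380.9), np.float64(5.888793103448276)), (np.float64(380.3), np.float64(5.880172413793105)), (np.float64(380.85), np.float64(5.887499999999999))] [np.float64(0.0), np.float64(53.14015618577887), np.float64(53.16671409149831), np.float64(53.14236934458883)]
138 [73 80 91] [ 94  99 112]
139 [74 79 88] [ 92 101 112]
140 [72 76 87] [ 94 100 114]
141 [79 83 93] [ 95 103 115]
142 [76 82 91] [ 92 102 111]
143 [76 80 90] [ 92  99 111]
144 [73 78 87] [ 92  97 109]
145 [71 78 88] [ 93  99 111]
146 [79 84 92] [ 93 100 113]
147 [36 50 74] [47 60 91]
148 [12 33 78] [ 23  47 101]
149 [16 39 87] [ 21  49 107]
150 [17 41 87] [ 25  50 109]
151 [14 37 83] [ 26  52 109]
152 [15 36 83] [ 24  49 107]
153 [14 38 85] [16 28 55]
154 [16 40 86] [19 17 22]
155 [18 39 84] [140  89  36]
156 [20 40 88] [188 120  44]
157 [17 36 83] [194 123  44]
158 [16 39 85] [194 124  43]
159 [20 42 89] [177 115  44]
160 [18 39 88] [142 103  49]
161 [11 32 84] [132 102  51]
162 [16 37 85] [130  99  48]
163 [19 39 87] [128  98  45]
164 [20 41 90] [133 101  50]
165 [16 36 85] [134 102  49]
166 [24 44 91] [129  98  45]
167 [17 38 85] [105  76  35]
168 [19 38 88] [139  88  31]
169 [18 36 84] [186 119  43]
170 [20 42 90] [193 122  43]
171 [18 39 89] [194 123  44]
172 [17 36 87] [194 124  45]
173 [30 49 91] [152 100  42]
174 [68 76 91] [104  98 101]
175 [76 81 91] [ 90  97 110]
176 [73 80 90] [ 94 100 110]
177 [73 80 90] [ 95 101 112]
178 [72 79 88] [ 89  96 107]
179 [73 79 88] [ 92  99 111]
```

The hatch is open by about 53–54 mm and steady over three frames, with a pixel being about 2.7 mm. Handing in.

```bash
python3 -c "
from station import *
print(finish_job())"
```

```text
the job is handed in; nothing more can be done
None
```

The hatch is open and the job is handed in.

- **Finding the button:** I located the tester in the top image. A faint line on the strip suggested where to feel first, about 39 mm along +y from the strip centre, and that spot gave way.
- **Pressing:** I pressed until the tip was 9.7 mm below the strip surface, or about 7.7 mm of button travel. The wrist-force readings during the press reached at most about 4 N. I held it for about 0.75 s, then lifted straight off and moved clear.
- **Hatch:** It measures about 53 mm open from the top image, unchanged over three frames. One pixel is about 2.7 mm, so this agrees with 55 mm but is not precise enough to prove more than 50 mm on its own.
- **Arm:** It was clear of everything, with wrist force near 0.
- **Bystanders:** The beacons, booklets and screwdriver looked undisturbed in the final images. I judged this by eye and did not measure it.
- **Button springing back:** I did not measure this. The strip looks uniform again in the last picture.

No check failed or disagreed.

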